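# Close the stencil-frame clamp with its removable crank

### The arm

A 6-joint arm with a two-finger parallel gripper is mounted at the origin on the work surface. World frame = base frame: x ahead of the robot, y to its left, z up, the work surface at z = 0. Lengths are in mm, angles in rad, forces in N, time in s.
With the tool pointing down it reaches from about 350 to 875 mm from the base axis. Payload 4.2 kg.
Tool frame: the origin (TCP) lies midway between the tips of the shut fingers; the grasp point (between the pads) lies 19 mm behind it (arm.grasp_offset is the distance from the TCP to the grasp point, in mm); z points along the fingers, y is the direction in which the jaws open and shut (so a half turn about z gives the same grasp; the last joint's range is limited). The gripper opens to 85 mm and grips with 20 to 120 N. Pads are 22 mm wide; open, the fingers measure 114 mm over their backs; the gripper's body (76 mm by 85 mm) begins 54 mm behind the grasp point. The pads swing forward as they close: fully open they stand 13 mm farther back than shut.
Start: joints at [1.395, 0.385, 0.008, 0, -1.194, -0.259], TCP at [263.235, 566.839, 231.312] pointing down, gripper open.
Joint ranges: [-3.14, 3.14], [-1.21, 2.06], [-1.07, 1.41], [-3.16, 2.05], [-2.99, -0.16], [-3.1, 3.1]. Speed limits (rad/s): [2.79, 2.79, 3.14, 3.14, 3.14, 3.14].

### API

Orientations are given as a unit quaternion [x, y, z, w].
In Python, from bench import arm gives the robot as it stands.
- The arm moves only by the tool move_arm, never from a script. Its argument "moves" is a list of rows, each an object with "gripper": the gripper's target within -1 to 1 (fully open at 1, half-way at 0, shut at -1); "xyz": the shift along the tool's x, y, z in cm, a list of three; "angular": the turn, a rotation vector about the tool's x, y, z in rad, a list of three. In form: [{"gripper": gripper, "xyz": [dx, dy, dz], "angular": [wx, wy, wz]}, ...]. A call has 1 to 10 rows; each row is the pose to reach, as a shift and turn from the pose commanded when the call began, along the tool's axes at that moment; what a row does not reach only later rows make up. A row lasts 1/8 s, in which the tool goes at most 62.5 mm and 10.7 degrees, less where a joint would pass 70% of its speed; a pose out of reach is approached as far as the arm can. A call with a gripper value outside its range is refused whole. The fingers move at their own pace and stop on an object; the grip force is fixed at half the most. Time passes only in rows, so rows that repeat a pose let the fingers close. It gives the time, the measured TCP pose, the force and the opening at its end, in the units of the state.
- arm.read_state(): the state, without advancing time (a new reading comes with each control period).
- arm.get_image(name): name is "side" or "top"; returns (picture, depth): 400x640x3 uint8, blue, green, red; 400x640 float32, mm along the optical axis (not along the pixel's ray), 0 where there is no reading.
- arm.get_calibration(name): a dict with "camera_matrix" (3x3 intrinsics, pixels), "R" (3x3) and "t" (3): a world point X has camera coordinates R X + t. Camera axes: x right, y down, z forward; pixel columns grow to the right and rows downward; lengths in mm; the calibration is good to about 2 mm. A picture is of the moment at which its call begins. get_calibration takes no time and is no camera call.
- arm.job_done(): hands the job in, once; it reports no verdict.
The state is a dict: "clock": time; "joints": joint angles; "joint_vel": joint speeds; "joint_efforts": joint torques, N m; "position": TCP position; "ee_rot": TCP orientation; "contact_force": force on the tool from outside, world axes, zero at the start; "wrist_torque": the same for the moment, N m; "gripper_width": finger opening in mm.
Only numpy, scipy, OpenCV 4.12 (cv2) and the standard library are available. Lean on these libraries where they do the work, as an engineer would, in place of code of your own. Each camera call takes 0.05 s, during which the arm holds its last target. There are 200 camera calls.

### The job

Pick up the crank with the orange knob, fit it fully down onto the square shaft of the stencil-frame clamp and turn it clockwise (seen from above) until the clamp is fully closed, with the yellow pointer at the green mark. Then lift the crank off and set it down gently, standing upright, with its hub on the blue mat. Leave the crank with the black knob where it stands.

Things in the scene. Friction and masses are not known exactly. Their poses are not given: they have to be found in the camera images.
- crank_mid (a point): Centre of the right crank's hub (loose, about 0.3 kg): a steel column 36 x 36 mm, 76 mm tall, orange dot on top, socket 22 mm square and 28 mm deep in its underside. x: along the arm (18 mm wide, 9 mm thick, level with the underside, reaching 106 mm from the axis); z up. Orange knob, 24 mm across, 95 mm along the arm, top 52 mm up. One grip on the hub's y faces serves the whole job.
- spare_mid (a point): Centre of the hub of the wrong crank, half-way up; x along its arm, z up. Same shape and size, but knob and dot are black and its 15 mm socket does not fit the shaft. Not to be moved.
- shaft_seat (a point): Clamp's shaft, 18 mm square, upright on a grey housing: point on its axis on top of the black collar (50 mm wide, 8 mm above the housing), 48 mm over the bench; the hub's underside rests here when home. It rises 24 mm from here, the last 10 mm tapering to 9 mm square. x, y: along its faces, turning with it; z up. Crank fits in any of 4 quarter turns, 2 mm play each side, 14 degrees either way.
- cam (a joint): Angle of the shaft, rad, growing clockwise seen from above: 0 fully open (yellow pointer at the white mark), 1.4 fully closed, at a solid stop (pointer at the green mark beside the stencil frame, steel jaw against the frame). Starts between 0 and 0.35, turns stiffly (about 0.12 N m), stays where it is left.
- mat_top (a point): Blue mat fixed on the bench, 180 mm along x, 150 mm along y, 4 mm thick. This point is the centre of its top face; z is up.
Things that resemble listed ones, but are neither listed nor needed, are in the scene too. What is shaped like the part that bears crank_mid but red is not meant.

How it is judged (in metres and radians):
On the way, in this order (a step that is already met when the one before it is completed fails the run):
1. the orange-knobbed crank is fully down on the square shaft (horizontal distance between crank_mid and shaft_seat below 0.01 m and z of crank_mid in the frame of shaft_seat below 0.044 m and angle between crank_mid's own z axis and vertical below 0.2 rad), for 0.2 s.
2. with the crank on the shaft, the clamp is turned closed (all of step 1 and value of joint cam above 1.2 rad), for 0.2 s.
At the end, for the whole second after the job is handed in: The clamp's shaft stands at more than 1.2 rad (closed is 1.4); the orange-knobbed crank stands upright (within 0.2 rad) and at rest on the blue mat, the centre of its hub over the mat; the black-knobbed crank is within 30 mm of where it started (value of joint cam above 1.2 rad and x of crank_mid in the frame of mat_top between -0.09 and 0.09 m and y of crank_mid in the frame of mat_top between -0.075 and 0.075 m and z of crank_mid in the frame of mat_top between 0.028 and 0.05 m and angle between crank_mid's own z axis and vertical below 0.2 rad and linear speed of crank below 0.02 m/s and distance of spare_mid from where it was at the start of the episode below 0.03 m); the robot touches nothing.
It fails at once if the black-knobbed crank is moved by more than 30 mm (distance of spare_mid from where it was at the start of the episode above 0.03 m).
It fails at once if the crank is dropped: it moves faster than 0.8 m/s with no finger on it (linear speed of crank above 0.8 m/s and contact force between the fingers and crank below 0.1 N).
It also fails if it takes over 58 s, if anything falls off the work surface, if the arm or the gripper's body presses on something with over 40 N, if the wrist force passes 120 N, or if a joint passes its speed limit or range.

## Working session

There is one attempt and no reset: what is moved stays moved. The work goes in short steps, Python scripts to look and compute and a tool call to move; the robot and the scene stay as the last step left them, time stands still between calls to the robot, and variables do not carry over. Pictures are saved under pics/ and viewed, about 8 in all and at most 12, crops included, and the job is handed in when it is done.

Besides the shell and the picture viewer there is one more tool, called after "Request:" as name([rows], argument=value, ...), one row to a line, values as JSON. move_arm: Moves the arm, as the interface text tells. Its arguments: {"type":"object","properties":{"moves":{"type":"array","items":{"type":"object","properties":{"gripper":{"type":"number"},"xyz":{"type":"array","items":{"type":"number"}},"angular":{"type":"array","items":{"type":"number"}}}}}},"required":["moves"]}

```bash
mkdir -p pics; cat > h.py <<'E'
import numpy as np, cv2
from bench import arm
def snap(n,f):
    im,d=arm.get_image(n); cv2.imwrite('pics/'+f+'.png',im); np.save('pics/'+f+'.npy',d); return im,d
def ray(n,u,v):
    c=arm.get_calibration(n);K=np.array(c['camera_matrix']);R=np.array(c['R']);t=np.array(c['t'])
    return -R.T@t, R.T@np.linalg.solve(K,[u,v,1.])
def onz(n,u,v,z):
    o,d=ray(n,u,v); return o+d*(z-o[2])/d[2]
def dep(n,u,v,d):
    o,r=ray(n,u,v); return o+r*d[int(round(v)),int(round(u))]
def proj(n,X):
    c=arm.get_calibration(n);p=np.array(c['camera_matrix'])@(np.array(c['R'])@np.array(X,float)+np.array(c['t'])); return p[:2]/p[2]
E
python3 - <<'E'
from h import *
for n in('top','side'):
    snap(n,n+'0'); c=arm.get_calibration(n); print(n,np.round(ray(n,320,200),3))
print(arm.read_state())
E
```

```text
top [[ 2.673240e+02  6.617900e+01  1.704789e+03]
 [ 6.900000e-02  3.000000e-03 -9.980000e-01]]
side [[ 1.61175e+02 -7.25155e+02  9.30374e+02]
 [ 1.89000e-01  6.60000e-01 -7.27000e-01]]
{'clock': 0.1, 'joints': array([ 1.39459614e+00,  3.85498746e-01,  6.72191129e-03, -4.38587737e-04,
       -1.19405666e+00, -2.58608978e-01]), 'joint_vel': array([ 0.00122557, -0.00140701,  0.00412091,  0.00111352,  0.00040123,
        0.00115807]), 'joint_efforts': array([-4.67832106e-04, -3.93321526e+01,  1.88926792e+01,  4.19800535e+00,
       -2.62944603e-03,  4.65988506e-06]), 'position': array([263.02592211, 566.34694045, 230.30307266]), 'ee_rot': array([ 9.76442582e-01, -2.15774894e-01, -1.61701005e-04,  1.02611629e-03]), 'contact_force': array([-0.22575308,  0.24535269,  0.18802775]), 'wrist_torque': array([ 0.0185797 , -0.02362435,  0.01841987]), 'gripper_width': 85.3711281436157}
```

View pics/top0.png

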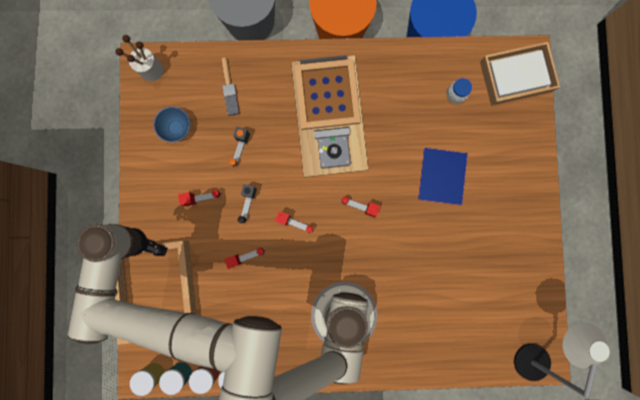

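View pics/side0.png

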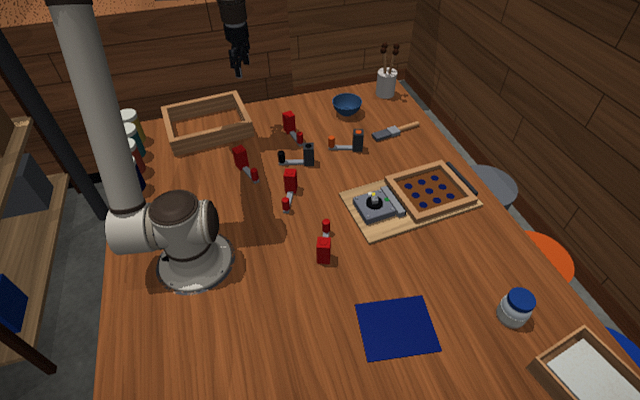

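The top view shows the orange-knob crank with its hub near (241,133) and knob near (235,161). Things it could be confused with:
- black crank: hub (249,190), knob (241,218)
- red cranks: (185,198), (283,218), (373,209) and (232,262)
- tool: (230,95)

The clamp is at (334,151) and the mat at (443,176). By the orange knob I choose (241,133). Next is one close crop to check that choice and the shaft.

```bash
python3 - <<'E'
from h import *
t=cv2.imread('pics/top0.png');s=cv2.imread('pics/side0.png')
z=lambda im,x,y,w,h,W,H:cv2.resize(im[y:y+h,x:x+w],(W,H),interpolation=cv2.INTER_CUBIC)
a=np.hstack([z(t,215,115,50,50,400,300*4//3)[:300] if 0 else z(t,210,118,60,45,400,300),z(t,304,120,60,45,400,300)])
b=np.hstack([z(s,320,115,60,45,400,300),z(s,340,175,60,45,400,300)])
cv2.imwrite('pics/crop0.png',np.vstack([a,b]))
d={n:np.load(f'pics/{n}0.npy') for n in('top','side')}
for n,pts in dict(top=[(241,133),(235,161),(249,190),(334,151),(320,150),(443,176)],side=[(358,133),(332,141),(309,148),(374,200),(397,327)]).items():
    for p in pts: print(n,p,dep(n,*p,d[n]).round(1))
# mat
for n,im in(('top',t),('side',s)):
    hsv=cv2.cvtColor(im,cv2.COLOR_BGR2HSV)
    for nm,lo,hi in(('mat',(110,150,60),(128,255,255)),('orange',(5,170,120),(16,255,255)),('yellow',(24,120,120),(36,255,255)),('green',(45,100,60),(85,255,255))):
        m=cv2.inRange(hsv,lo,hi)
        k,_,st,ce=cv2.connectedComponentsWithStats(m)
        o=[(ce[i].round(1).tolist(),int(st[i,4])) for i in range(1,k) if 4<=st[i,4]<4000 and 150<ce[i][0]<480]
        o.sort(key=lambda q:-q[1]);print(n,nm,o[:5])
        if nm=='mat':
            mm=(cv2.connectedComponents(m)[1]==1+np.argmax(st[1:,4]));
            r=cv2.minAreaRect(max(cv2.findContours(m[:, :480].copy()*0+m[:,:480],0,1)[0],key=cv2.contourArea));print(r,[onz(n,*q,4).round(0)[:2] for q in cv2.boxPoints(r)])
E
```

```text
top (241, 133) [606.1 324.6  71. ]
top (235, 161) [516.7 348.3  53.5]
top (249, 190) [417.1 299.7  79.9]
top (334, 151) [540.1  21.3  68. ]
top (320, 150) [547.9  67.2  47.6]
top (443, 176) [ 455.9 -349.6    6. ]
side (358, 133) [600.1 312.   82.2]
side (332, 141) [517.6 350.1  38.2]
side (309, 148) [417.1 293.1  75.1]
side (374, 200) [540.3  12.5  63.7]
side (397, 327) [ 457.9 -353.8    5.6]
top mat [([442.5, 176.0], 2086), ([452.5, 35.0], 26), ([340.0, 93.1], 20), ([338.3, 78.9], 18), ([325.1, 80.3], 18)]
((442.62310791015625, 176.01539611816406), (42.171810150146484, 49.98599624633789), 7.125016689300537) [array([ 382., -264.]), array([ 552., -292.]), array([ 531., -435.]), array([ 361., -406.])]
top orange [([342.5, 15.1], 1945), ([231.5, 161.4], 44), ([239.5, 132.5], 32), ([230.2, 266.2], 24), ([282.7, 212.5], 16)]
top yellow [([324.7, 148.0], 11)]
top green [([332.2, 138.0], 10)]
side mat [([436.5, 199.9], 31), ([415.2, 194.8], 28), ([423.0, 204.3], 28), ([429.0, 190.6], 27), ([442.0, 186.5], 26)]
((398.01800537109375, 327.6184997558594), (58.693748474121094, 78.28829193115234), 81.38435363769531) [array([ 381., -265.]), array([ 586., -293.]), array([ 533., -438.]), array([ 349., -410.])]
side orange [([383.9, 298.4], 35), ([331.0, 136.8], 29), ([356.0, 318.8], 24), ([358.2, 131.4], 20), ([427.7, 118.1], 18)]
side yellow [([372.9, 193.9], 8)]
side green [([386.0, 199.0], 13)]
```

View pics/crop0.png

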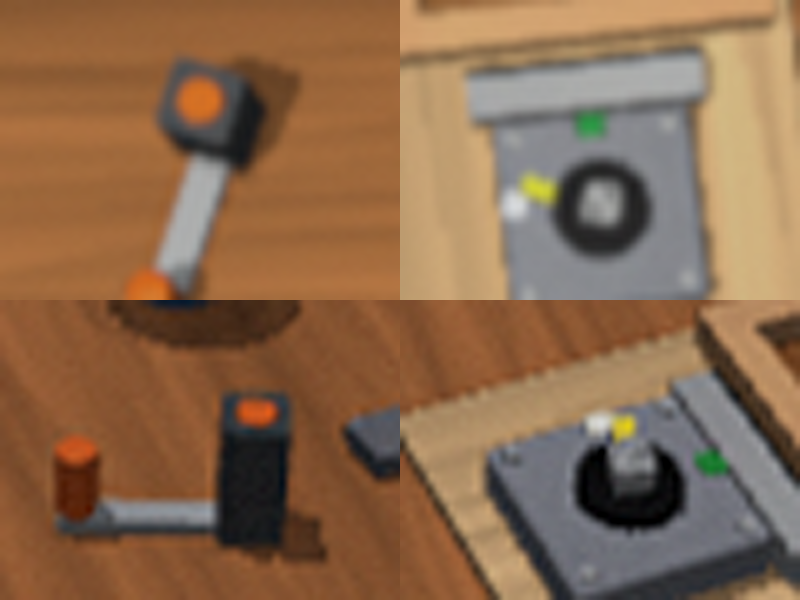

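```bash
cat >> h.py <<'E'
def tri(p,q):
    (o1,d1),(o2,d2)=ray('top',*p),ray('side',*q)
    s=np.linalg.lstsq(np.c_[d1,-d2],o2-o1,rcond=None)[0]; A=o1+s[0]*d1;B=o2+s[1]*d2
    return ((A+B)/2).round(1),round(float(np.linalg.norm(A-B)),1)
E
python3 - <<'E'
from h import *
dot=tri((239.5,132.6),(358.4,131.4)); kn=tri((231.8,161.2),(331,136)); sh=tri((334,150.4),(374.8,197.5))
po=tri((324.8,148.1),(372.9,193.9)); gr=tri((332.3,138.2),(386.3,199)); mat=tri((442.6,176),(397.5,327.6))
sp=tri((250,188),(309,144.5))
for n in('dot','kn','sh','po','gr','mat','sp'): print(n,eval(n))
D=onz('top',239.5,132.6,76);print('dot@76',D,'side',onz('side',358.4,131.4,76))
K=onz('side',331.0,135,52);K2=onz('top',233,160.5,52);print(K,K2)
for k in (K,K2,kn[0]): print('arm dir deg',np.degrees(np.arctan2(*(k-D)[[1,0]])),np.hypot(*(k-D)[:2]))
S=onz('top',334,150.4,72);S2=onz('side',374.8,197.5,72);print('shaft@72',S,S2)
for p in(po,gr): print(np.degrees(np.arctan2(*(p[0]-S)[[1,0]])))
# arm axis line in top image, silver pixels near z=9
im=cv2.imread('pics/top0.png');hsv=cv2.cvtColor(im,cv2.COLOR_BGR2HSV)
m=cv2.inRange(hsv,(0,0,110),(179,60,255));m[:139]=0;m[160:]=0;m[:,:230]=0;m[:,248:]=0
v,u=np.nonzero(m);P=np.array([onz('top',a,b,9)[:2] for a,b in zip(u,v)],np.float32)
l=cv2.fitLine(P,cv2.DIST_HUBER,0,.01,.01).ravel();print(len(P),l,np.degrees(np.arctan2(l[1],l[0])))
# shaft housing edge: orientation of shaft top bright px
st=arm.read_state();from scipy.spatial.transform import Rotation as R
print(R.from_quat(st['ee_rot']).as_matrix().round(3))
E
```

```text
dot (array([607.4, 328.6,  75.4]), 1.6)
kn (array([516.2, 358.6,  54.6]), 0.3)
sh (array([544.3,  20.7,  64.8]), 3.4)
po (array([553.8,  51.1,  47.8]), 0.1)
gr (array([588.2,  25.1,  40.2]), 0.2)
mat (array([ 459.1, -351.4,   -3.7]), 4.5)
sp (array([420.6, 295.7,  87.7]), 4.5)
dot@76 [606.49281635 328.7258721   76.        ] side [607.86877454 327.79586498  76.        ]
[519.23077247 367.32393203  52.        ] [518.70007641 355.08332773  52.        ]
arm dir deg 156.13906330770766 95.4173701782187
arm dir deg 163.2890010619098 91.663955037879
arm dir deg 161.69277376643615 95.10655183598456
shaft@72 [541.39386706  21.36056114  72.        ] [542.78968881  14.19614674  72.        ]
67.35600772612887
4.567776606913347
106 [ 9.4569850e-01 -3.2504511e-01  5.5976953e+02  3.4338120e+02] -18.968307
[[ 0.907 -0.421 -0.001]
 [-0.421 -0.907 -0.002]
 [ 0.     0.002 -1.   ]]
```

The crop confirms the choice: a dark hub with an orange dot at top (239.5,132.6), and an orange knob on the end of its arm. The collar and shaft centre are at top (334,150.5), and the pointer sits just past the white mark. The crank heights (75.4 and 54.6) agree with the text, so I'm moving above it.

Request:
move_arm([
  {"gripper": 1,"xyz": [41.2,7.2,9],"angular": [0,0,-0.11]},
  {"gripper": 1,"xyz": [41.2,7.2,9],"angular": [0,0,-0.11]},
  {"gripper": 1,"xyz": [41.2,7.2,9],"angular": [0,0,-0.11]},
  {"gripper": 1,"xyz": [41.2,7.2,9],"angular": [0,0,-0.11]},
  {"gripper": 1,"xyz": [41.2,7.2,9],"angular": [0,0,-0.11]},
  {"gripper": 1,"xyz": [41.2,7.2,9],"angular": [0,0,-0.11]},
  {"gripper": 1,"xyz": [41.2,7.2,9],"angular": [0,0,-0.11]},
  {"gripper": 1,"xyz": [41.2,7.2,9],"angular": [0,0,-0.11]},
  {"gripper": 1,"xyz": [41.2,7.2,9],"angular": [0,0,-0.11]},
  {"gripper": 1,"xyz": [41.2,7.2,9],"angular": [0,0,-0.11]},
])

```text
clock: 1.35
position: [605.7, 329.1, 141.8]
ee_rot: [0.987, -0.161, 0.0, -0.0]
contact_force: [0.0, 0.2, 0.8]
gripper_width: 85.4
```

```bash
python3 - <<'E'
from h import *
s,ds=snap('side','side1'); t,dt=snap('top','top1'); print(arm.read_state()['position'])
a=cv2.resize(s[60:180,300:420],(500,500),interpolation=cv2.INTER_CUBIC)
b=cv2.resize(t[90:180,200:255],(300,500),interpolation=cv2.INTER_CUBIC)
cv2.imwrite('pics/c1.png',np.hstack([a,b]))
print('tcp proj',proj('side',arm.read_state()['position']),proj('top',arm.read_state()['position']))
# collar centres
for n in('top','side'):
    im={'top':t,'side':s}[n];c=proj(n,[542,19.5,48]).round().astype(int)
    g=im[c[1]-14:c[1]+15,c[0]-16:c[0]+17].max(2);m=(g<60).astype(np.uint8)
    k=max(cv2.findContours(m,0,1)[0],key=cv2.contourArea);e=cv2.fitEllipse(cv2.convexHull(k));q=np.array(e[0])+c-[16,14]
    print(n,c,q,e[1],onz(n,*q,48)[:2])
    d={'top':dt,'side':ds}[n]
    v=[dep(n,c[0]+i,c[1]+j,d) for i in range(-45,46) for j in range(-60,46)]
    v=np.array([x for x in v if abs(x[0]-610)<25 and abs(x[1]-19)<40]);print('jaw/frame z',np.percentile(v[:,2],[10,50,90,100]) if len(v) else 0)
E
```

```text
[605.74654144 329.2336884  142.0051966 ]
tcp proj [358.77949595 115.54359286] [235.88709896 128.58717673]
top [334 151] [333.74541855 150.86323929] (13.058355331420898, 13.315213203430176) [543.88668094  21.58881407]Traceback (most recent call last):
  File "<stdin>", line 14, in <module>
  File "h.py", line 11, in dep
    o,r=ray(n,u,v); return o+r*d[int(round(v)),int(round(u))]
        ~~~^^^^^^^
  File "h.py", line 6, in ray
    c=arm.get_calibration(n);K=np.array(c['camera_matrix']);R=np.array(c['R']);t=np.array(c['t'])
ValueError: time passes only in moves, steps and waits
```

View pics/c1.png

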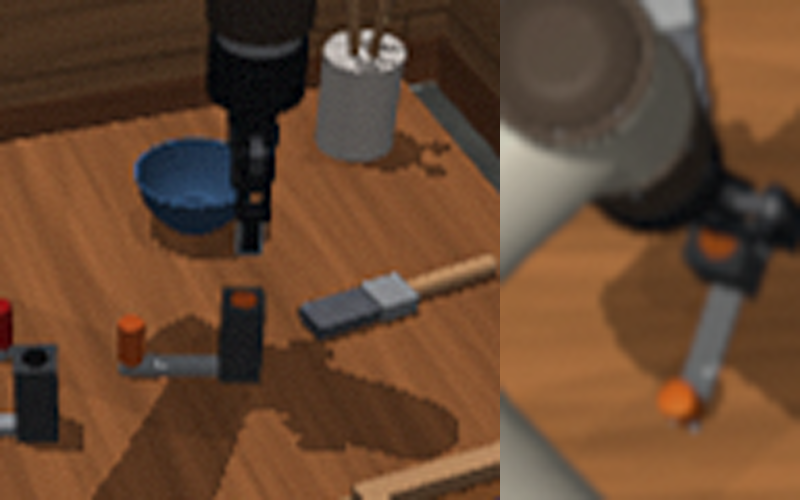

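The side crop shows the open fingers straight over the hub at crop (245,240), in line with the arm, and nothing lies under the fingers. Descending and gripping.

Request:
move_arm([
  {"gripper": 1,"xyz": [0.1,0,4],"angular": [0,0,0]},
  {"gripper": 1,"xyz": [0.1,0,7.5],"angular": [0,0,0]},
  {"gripper": 1,"xyz": [0.1,0,10],"angular": [0,0,0]},
  {"gripper": 1,"xyz": [0.1,0,11.3],"angular": [0,0,0]},
  {"gripper": 1,"xyz": [0.1,0,11.3],"angular": [0,0,0]},
  {"gripper": -1,"xyz": [0.1,0,11.3],"angular": [0,0,0]},
  {"gripper": -1,"xyz": [0.1,0,11.3],"angular": [0,0,0]},
  {"gripper": -1,"xyz": [0.1,0,11.3],"angular": [0,0,0]},
  {"gripper": -1,"xyz": [0.1,0,11.3],"angular": [0,0,0]},
  {"gripper": -1,"xyz": [0.1,0,11.3],"angular": [0,0,0]},
])

```text
clock: 2.7
position: [608.1, 328.0, 29.5]
ee_rot: [0.987, -0.162, 0.001, -0.001]
contact_force: [0.2, -0.9, 5.3]
gripper_width: 35.2
```

Request:
move_arm([
  {"gripper": -1,"xyz": [0,0,0],"angular": [0,0,0]},
  {"gripper": -1,"xyz": [0,0,-2],"angular": [0,0,0]},
  {"gripper": -1,"xyz": [0,0,-5],"angular": [0,0,0]},
  {"gripper": -1,"xyz": [0,0,-9],"angular": [0,0,0]},
  {"gripper": -1,"xyz": [0,0,-10],"angular": [0,0,0]},
])

```text
clock: 3.32
position: [608.7, 328.6, 131.6]
ee_rot: [0.987, -0.162, 0.002, -0.002]
contact_force: [0.1, 1.0, -2.7]
gripper_width: 35.2
```

```bash
sed -i 's/^def snap/import functools\n@functools.lru_cache\ndef cal(n): return arm.get_calibration(n)\ndef snap/; s/c=arm.get_calibration(n)/c=cal(n)/' h.py; python3 - <<'E'
from h import *
for n in('top','side'):
    im=cv2.imread(f'pics/{n}0.png');d=np.load(f'pics/{n}0.npy');c=proj(n,[543,20,48]).round().astype(int)
    g=im[c[1]-14:c[1]+15,c[0]-16:c[0]+17].max(2)
    for th in(50,60,70):
        m=(g<th).astype(np.uint8);k=max(cv2.findContours(m,0,1)[0],key=cv2.contourArea);e=cv2.fitEllipse(cv2.convexHull(k));q=np.array(e[0])+c-[16,14]
        print(n,th,q.round(2),np.round(e[1],1),onz(n,*q,48)[:2].round(1))
    v=np.array([dep(n,c[0]+i,c[1]+j,d) for i in range(-45,46) for j in range(-60,46)])
    for a,b in((-60,-30),(30,45),(45,55),(55,70),(70,100)):
        w=v[(v[:,0]-543>a)&(v[:,0]-543<b)&(abs(v[:,1]-20)<40)];print((a,b),np.percentile(w[:,2],[50,95,100]).round(0))
    hsv=cv2.cvtColor(im,cv2.COLOR_BGR2HSV);m=cv2.inRange(hsv,(0,0,140),(179,50,255))
    y0,x0=c[1]-4,c[0]-4
    print(im[c[1]-7:c[1]+6,c[0]-6:c[0]+7].max(2))
E
```

```text
top 50 [333.88 150.69] [12.4 12.5] [544.4  21.1]
top 60 [333.82 150.82] [13. 13.] [544.   21.3]
top 70 [333.7  150.72] [13.4 13.6] [544.4  21.7]
(-60, -30) [38. 47. 52.]
(30, 45) [41. 46. 49.]
(45, 55) [38. 43. 47.]
(55, 70) [35. 42. 45.]
(70, 100) [32. 40. 44.]
[[140 127 111  91  73  66  63  70  85  94 121 137 143]
 [125  94  66  48  41  37  36  39  45  57  88 114 134]
 [ 97  60  40  40  52  60  58  56  49  40  50  75 111]
 [ 69  42  37  57 100 119 111 103  88  54  38  43  81]
 [ 57  38  41  81 139 159 146 130 118  75  39  36  65]
 [ 48  39  51  99 150 166 158 140 133  84  43  36  53]
 [ 43  39  61 112 143 153 161 156 138  86  44  38  45]
 [ 42  38  66 120 137 143 157 164 138  82  44  38  42]
 [ 42  39  61 108 124 133 148 155 122  71  44  39  46]
 [ 46  39  51  74  86 100 114 115  87  53  40  39  51]
 [ 57  41  41  46  48  55  61  61  52  43  39  43  72]
 [ 84  52  40  39  40  39  41  41  41  40  42  65 104]
 [118  82  53  41  40  41  40  39  38  44  63 100 130]]
side 50 [374.04 202.42] [12.9 16.2] [543.5  16.4]
side 60 [373.92 202.32] [13.2 16.9] [543.3  16.9]
side 70 [373.93 202.4
[... 162 characters left out ...]
36  84 167 177 162 127 128 126 124 127]
 [133 110 100  91  97 127 121 143 136 133  95  90 125]
 [116  58  36   6 110 128 137 142 120 114  89  39  78]
 [ 67  14   1   5  90 129 147 130 114 115 116  44   7]
 [ 29   7   9  11  73 136 151 134 133 139 141  61   2]
 [  9  10   9   9  50 110 127 125 114 113 120  58   8]
 [  6  13  12   8  39  71  83  83  67  61  67  33   7]
 [  4  14  13  11  25  60  65  64  66  69  69  29  10]
 [  1  18  14  15  13  57  60  54  55  51  40  15  11]
 [  0  11  15  14  13  37  27  24  24  17  11   5  12]
 [  4  10  13  15  20  12  10  12  14  10  10  18  14]
 [ 52   7   5   8  14  14  18  15  15  13  18  13  14]
 [109  69  19   0   5   5  11  10  12  10  12   7   0]]
```

Request:
move_arm([
  {"gripper": -1,"xyz": [0.4,3,0],"angular": [0,0,0]},
  {"gripper": -1,"xyz": [1.0,8,0],"angular": [0,0,0]},
  {"gripper": -1,"xyz": [1.7,14,0],"angular": [0,0,0]},
  {"gripper": -1,"xyz": [2.4,20,0],"angular": [0,0,0]},
  {"gripper": -1,"xyz": [3.1,26,0],"angular": [0,0,0]},
  {"gripper": -1,"xyz": [3.6,29.5,0],"angular": [0,0,0]},
  {"gripper": -1,"xyz": [3.7,31.3,0],"angular": [0,0,0]},
  {"gripper": -1,"xyz": [3.7,31.3,0],"angular": [0,0,0]},
  {"gripper": -1,"xyz": [3.7,31.3,1.5],"angular": [0,0,0]},
  {"gripper": -1,"xyz": [3.7,31.3,1.5],"angular": [0,0,0]},
])

```text
clock: 4.58
position: [541.6, 20.0, 111.2]
ee_rot: [0.987, -0.161, -0.002, 0.001]
contact_force: [0.2, 0.3, -3.7]
gripper_width: 35.1
```

```bash
python3 - <<'E'
from h import *
s,ds=snap('side','side2'); t,dt=snap('top','top2'); st=arm.read_state();print(st['position'],st['contact_force'],st['ee_rot'])
u,v=proj('side',[543,20,80]).round().astype(int)
a=cv2.resize(s[v-40:v+40,u-40:u+40],(480,480),interpolation=cv2.INTER_CUBIC)
u,v=proj('top',[543,20,48]).round().astype(int)
b=cv2.resize(t[v-40:v+40,u-27:u+26],(318,480),interpolation=cv2.INTER_CUBIC)
cv2.imwrite('pics/c2.png',np.hstack([a,b]));print(u,v,proj('side',[543,20,80]).round())
E
```

```text
[542.68919232  19.98671714 112.58895971] [ 0.5695141   0.9503372  -3.40518063] [ 9.86948971e-01 -1.61032084e-01 -5.36094538e-04  3.29118438e-04]
334 151 [374. 194.]
```

View pics/c2.png

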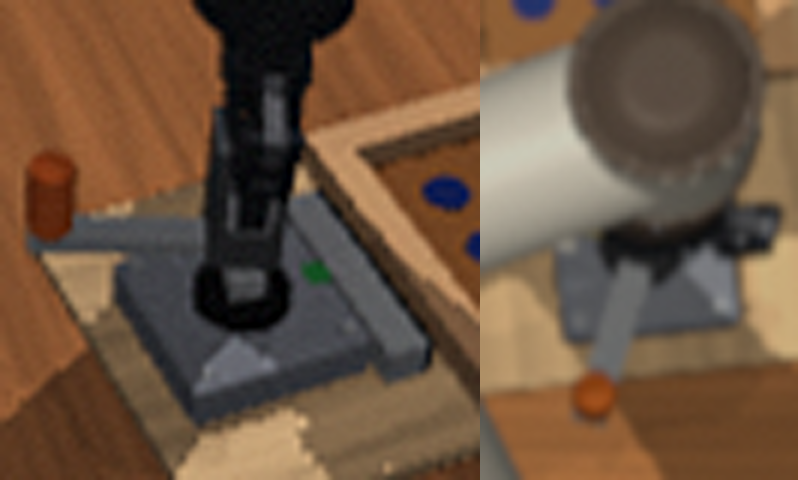

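The side crop shows the hub's lower end (crop x≈244) right over the shaft (crop x≈247), and the arm is square to the shaft. In the top crop the crank arm clears the marks. Descending slowly with a 1.5 mm x correction.

Request:
move_arm([
  {"gripper": -1,"xyz": [0.1,0,0.3],"angular": [0,0,0]},
  {"gripper": -1,"xyz": [0.1,0,0.8],"angular": [0,0,0]},
  {"gripper": -1,"xyz": [0.1,0,1.2],"angular": [0,0,0]},
  {"gripper": -1,"xyz": [0.1,0,1.6],"angular": [0,0,0]},
  {"gripper": -1,"xyz": [0.1,0,2.0],"angular": [0,0,0]},
  {"gripper": -1,"xyz": [0.1,0,2.0],"angular": [0,0,0]},
])

```text
clock: 5.42
position: [543.9, 19.2, 93.2]
ee_rot: [0.987, -0.162, 0.0, -0.0]
contact_force: [0.3, 0.4, -2.2]
gripper_width: 35.1
```

Request:
move_arm([
  {"gripper": -1,"xyz": [0,-0.05,0.4],"angular": [0,0,0]},
  {"gripper": -1,"xyz": [0,-0.05,0.8],"angular": [0,0,0]},
  {"gripper": -1,"xyz": [0,-0.05,1.1],"angular": [0,0,0]},
  {"gripper": -1,"xyz": [0,-0.05,1.4],"angular": [0,0,0]},
  {"gripper": -1,"xyz": [0,-0.05,1.5],"angular": [0,0,0]},
  {"gripper": -1,"xyz": [0,-0.05,1.5],"angular": [0,0,0]},
])

```text
clock: 6.18
position: [545.0, 20.0, 78.7]
ee_rot: [0.987, -0.161, 0.001, -0.001]
contact_force: [3.9, 4.6, -0.3]
gripper_width: 35.6
```

Request:
move_arm([
  {"gripper": -1,"xyz": [0.03,-0.06,0.1],"angular": [0,0,0]},
  {"gripper": -1,"xyz": [0.03,-0.06,0.2],"angular": [0,0,0]},
  {"gripper": -1,"xyz": [0.03,-0.06,0.2],"angular": [0,0,0]},
  {"gripper": -1,"xyz": [0.03,-0.06,0.2],"angular": [0,0,0]},
])

```text
clock: 6.68
position: [545.1, 20.1, 77.4]
ee_rot: [0.987, -0.161, 0.001, -0.0]
contact_force: [1.6, 3.6, 4.5]
gripper_width: 35.4
```

Request:
move_arm([
  {"gripper": -1,"xyz": [0,0,0],"angular": [0,0,0.1]},
  {"gripper": -1,"xyz": [0,0,0],"angular": [0,0,0.22]},
  {"gripper": -1,"xyz": [0,0,0],"angular": [0,0,0.34]},
  {"gripper": -1,"xyz": [0,0,0],"angular": [0,0,0.46]},
  {"gripper": -1,"xyz": [0,0,0],"angular": [0,0,0.58]},
  {"gripper": -1,"xyz": [0,0,0],"angular": [0,0,0.7]},
  {"gripper": -1,"xyz": [0,0,0],"angular": [0,0,0.8]},
  {"gripper": -1,"xyz": [0,0,0],"angular": [0,0,0.9]},
  {"gripper": -1,"xyz": [0,0,0],"angular": [0,0,1.0]},
  {"gripper": -1,"xyz": [0,0,0],"angular": [0,0,1.0]},
])

```text
clock: 7.92
position: [545.9, 20.4, 77.4]
ee_rot: [0.789, -0.615, 0.001, -0.001]
contact_force: [2.4, 4.6, 3.1]
gripper_width: 35.3
```

```bash
python3 - <<'E'
from h import *
st=arm.read_state();print(st)
E
```

```text
{'clock': 7.925, 'joints': array([ 0.33451218,  0.4142596 , -0.38621243,  0.00082483, -0.76653058,
       -0.08894399]), 'joint_vel': array([ 1.60397011e-03, -6.83733689e-04,  6.95085076e-04, -3.81545051e-03,
       -7.49746129e-05,  1.77483116e-02]), 'joint_efforts': array([ -2.2695563 , -33.54009748,  10.28903067,   2.83113196,
        -1.35645211,  -0.10342166]), 'position': array([545.89831072,  20.38254236,  77.3921966 ]), 'ee_rot': array([ 0.78856774, -0.61494491,  0.0012702 , -0.00143764]), 'contact_force': array([2.38875996, 4.56320849, 3.09674702]), 'wrist_torque': array([ 1.28289885, -0.99498474, -0.05192991]), 'gripper_width': 35.319124784883556}
```

Request:
move_arm([
  {"gripper": -1,"xyz": [-0.03,-0.03,0],"angular": [0,0,0.08]},
  {"gripper": -1,"xyz": [-0.03,-0.03,0],"angular": [0,0,0.15]},
  {"gripper": -1,"xyz": [-0.03,-0.03,0],"angular": [0,0,0.2]},
  {"gripper": -1,"xyz": [-0.03,-0.03,0],"angular": [0,0,0.2]},
])

```text
clock: 8.43
position: [545.9, 20.4, 77.4]
ee_rot: [0.724, -0.69, 0.001, -0.001]
contact_force: [4.0, 3.2, 4.8]
gripper_width: 35.3
```

```bash
python3 - <<'E'
from h import *
s,ds=snap('side','side3'); t,dt=snap('top','top3'); st=arm.read_state();print(st['wrist_torque'],st['joint_efforts'][5],2*np.degrees(np.arctan2(st['ee_rot'][1],st['ee_rot'][0])))
u,v=proj('side',[543,20,70]).round().astype(int)
a=cv2.resize(s[v-30:v+30,u-30:u+30],(480,480),interpolation=cv2.INTER_CUBIC)
u,v=proj('top',[543,20,48]).round().astype(int)
b=cv2.resize(t[v-30:v+30,u-30:u+10],(320,480),interpolation=cv2.INTER_CUBIC)
cv2.imwrite('pics/c3.png',np.hstack([a,b]))
E
```

```text
[ 0.92969836 -1.07407772 -0.01334137] 0.018604877404868603 -87.28119690743561
```

View pics/c3.png

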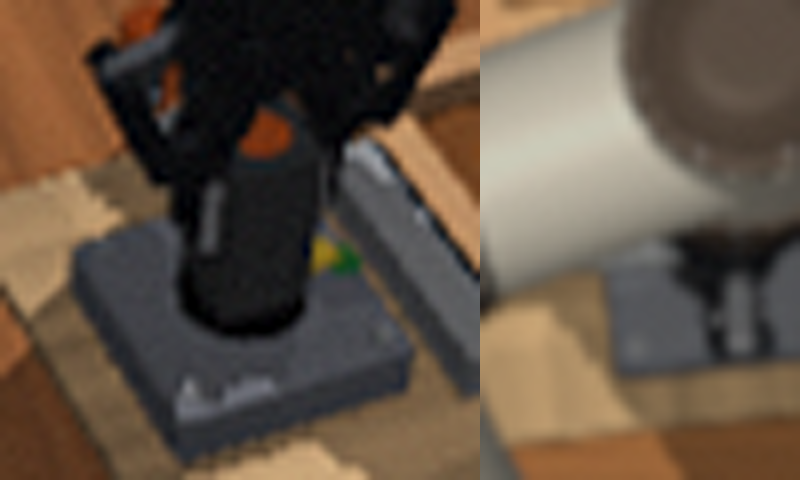

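The pointer (crop 322,252) has come up to the green mark (crop 345,260), the jaw has moved to the frame and the hub is down on the collar. I'll turn a little further to feel for the stop.

Request:
move_arm([
  {"gripper": -1,"xyz": [0,0,0],"angular": [0,0,0.06]},
  {"gripper": -1,"xyz": [0,0,0],"angular": [0,0,0.12]},
  {"gripper": -1,"xyz": [0,0,0],"angular": [0,0,0.15]},
  {"gripper": -1,"xyz": [0,0,0],"angular": [0,0,0.15]},
])

```text
clock: 9.02
position: [546.0, 20.4, 77.4]
ee_rot: [-0.671, 0.742, -0.001, 0.001]
contact_force: [4.0, 2.3, 5.1]
gripper_width: 35.4
```

```bash
python3 - <<'E'
from h import *
s,ds=snap('side','side4'); st=arm.read_state();print(st['wrist_torque'],st['joint_efforts'][5],2*np.degrees(np.arctan2(st['ee_rot'][1],st['ee_rot'][0])))
for f in('side0','side3','side4'):
    hsv=cv2.cvtColor(cv2.imread(f'pics/{f}.png'),cv2.COLOR_BGR2HSV)[180:215,355:400]
    for lo,hi in(((22,110,80),(36,255,255)),((45,100,50),(85,255,255))):
        q=cv2.findNonZero(cv2.inRange(hsv,lo,hi)); q=q.reshape(-1,2).mean(0)+[355,180];print(f,q.round(1),onz('side',*q,48).round(1),onz('side',*q,40).round(1))
E
```

```text
[ 0.83714834 -1.03096061  0.38520709] -0.4035743046551943 264.2408824648713
side0 [373.  193.7] [554.4  51.8  48. ] [557.9  58.8  40. ]
side0 [386. 199.] [583.7  18.7  48. ] [587.5  25.5  40. ]
side3 [383.8 198.3] [578.3  23.4  48. ] [582.1  30.1  40. ]
side3 [386.9 199.4] [585.4  16.3  48. ] [589.3  23.   40. ]
side4 [384. 199.] [577.8  20.6  48. ] [581.6  27.3  40. ]
side4 [387.4 199.2] [587.4  16.7  48. ] [591.3  23.4  40. ]
```

Request:
move_arm([
  {"gripper": -1,"xyz": [0,0,0],"angular": [0,0,0.06]},
  {"gripper": -1,"xyz": [0,0,0],"angular": [0,0,0.12]},
  {"gripper": -1,"xyz": [0,0,0],"angular": [0,0,0.12]},
  {"gripper": -1,"xyz": [0,0,0],"angular": [0,0,0.12]},
])

```text
clock: 9.57
position: [545.9, 20.4, 77.4]
ee_rot: [-0.626, 0.78, -0.001, 0.001]
contact_force: [3.4, 3.4, 5.4]
gripper_width: 34.8
```

```bash
python3 - <<'E'
from h import *
s,ds=snap('side','side5'); st=arm.read_state();print(st['wrist_torque'],st['joint_efforts'][5],2*np.degrees(np.arctan2(st['ee_rot'][1],st['ee_rot'][0])),st['position'])
for f in('side5',):
    hsv=cv2.cvtColor(cv2.imread(f'pics/{f}.png'),cv2.COLOR_BGR2HSV)[180:215,355:400]
    for lo,hi in(((22,110,80),(36,255,255)),((45,100,50),(85,255,255))):
        q=cv2.findNonZero(cv2.inRange(hsv,lo,hi)); q=q.reshape(-1,2).mean(0)+[355,180];print(f,q.round(1),onz('side',*q,48).round(1),onz('side',*q,40).round(1))
E
```

```text
[ 0.83097844 -1.0599659   1.10835428] -1.0629791021347046 257.51007001654204 [545.9382506   20.3542474   77.34974717]
side5 [383.8 199.2] [576.9  20.   48. ] [580.7  26.7  40. ]
side5 [387.4 199.2] [587.4  16.7  48. ] [591.3  23.4  40. ]
```

The torque rose to 1.1 N m while the pointer stayed still beside green, so the clamp is at its stop. Backing off into the play and lifting.

Request:
move_arm([
  {"gripper": -1,"xyz": [0,0,0],"angular": [0,0,-0.1]},
  {"gripper": -1,"xyz": [0,0,0],"angular": [0,0,-0.22]},
  {"gripper": -1,"xyz": [0,0,-0.3],"angular": [0,0,-0.24]},
  {"gripper": -1,"xyz": [0,0,-1.0],"angular": [0,0,-0.24]},
  {"gripper": -1,"xyz": [0,0,-2.0],"angular": [0,0,-0.24]},
  {"gripper": -1,"xyz": [0,0,-3.5],"angular": [0,0,-0.24]},
  {"gripper": -1,"xyz": [0,0,-5.5],"angular": [0,0,-0.24]},
  {"gripper": -1,"xyz": [0,0,-7],"angular": [0,0,-0.24]},
  {"gripper": -1,"xyz": [0,0,-7],"angular": [0,0,-0.24]},
])

```text
clock: 10.75
position: [544.0, 19.9, 147.1]
ee_rot: [0.713, -0.702, -0.0, -0.0]
contact_force: [-0.9, 0.4, -2.7]
gripper_width: 35.1
```

```bash
python3 - <<'E'
from h import *
from scipy.spatial.transform import Rotation as R
st=arm.read_state();M=R.from_quat(st['ee_rot']).as_matrix();print(st['position'],M.round(3),st['contact_force'])
d=np.array([457,-350,st['position'][2]])-st['position'];print('tool shift cm',(M.T@d/10).round(2))
s,_=snap('side','side6');u,v=proj('side',[543,20,90]).round().astype(int)
cv2.imwrite('pics/c6.png',cv2.resize(s[v-45:v+45,u-45:u+45],(540,540),interpolation=cv2.INTER_CUBIC))
E
```

```text
[544.01554805  19.924609   147.0980318 ] [[ 0.016 -1.     0.   ]
 [-1.    -0.016  0.   ]
 [-0.    -0.    -1.   ]] [-0.92676032  0.4125397  -2.72504733]
tool shift cm [ 3.685e+01  9.280e+00 -1.000e-02]
```

View pics/c6.png

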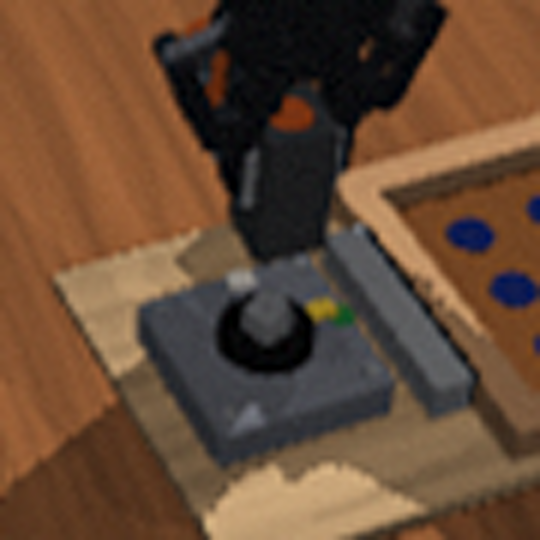

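The crank is off the shaft and held upright, and the pointer (crop 320,308) still sits at the green mark (crop 345,315). Moving over the mat.

Request:
move_arm([
  {"gripper": -1,"xyz": [3,0.8,0],"angular": [0,0,0]},
  {"gripper": -1,"xyz": [8,2,0],"angular": [0,0,0]},
  {"gripper": -1,"xyz": [13,3.3,0],"angular": [0,0,0]},
  {"gripper": -1,"xyz": [18,4.5,0],"angular": [0,0,0]},
  {"gripper": -1,"xyz": [23,5.8,0],"angular": [0,0,0]},
  {"gripper": -1,"xyz": [28,7,0],"angular": [0,0,0]},
  {"gripper": -1,"xyz": [33,8.3,0],"angular": [0,0,0]},
  {"gripper": -1,"xyz": [36,9.1,0],"angular": [0,0,0]},
  {"gripper": -1,"xyz": [36.8,9.3,0],"angular": [0,0,0]},
  {"gripper": -1,"xyz": [36.8,9.3,0],"angular": [0,0,0]},
])

```text
clock: 12.05
position: [456.7, -348.9, 145.4]
ee_rot: [0.712, -0.702, -0.001, 0.0]
contact_force: [0.3, -0.7, -2.7]
gripper_width: 35.2
```

Request:
move_arm([
  {"gripper": -1,"xyz": [0,0,1.5],"angular": [0,0,0]},
  {"gripper": -1,"xyz": [0,0,4],"angular": [0,0,0]},
  {"gripper": -1,"xyz": [0,0,6.5],"angular": [0,0,0]},
  {"gripper": -1,"xyz": [0,0,8.5],"angular": [0,0,0]},
  {"gripper": -1,"xyz": [0,0,9.8],"angular": [0,0,0]},
  {"gripper": -1,"xyz": [0,0,10.3],"angular": [0,0,0]},
  {"gripper": -1,"xyz": [0,0,10.6],"angular": [0,0,0]},
  {"gripper": -1,"xyz": [0,0,10.6],"angular": [0,0,0]},
  {"gripper": -1,"xyz": [0,0,10.6],"angular": [0,0,0]},
])

```text
clock: 13.18
position: [457.7, -349.4, 41.0]
ee_rot: [0.713, -0.701, 0.001, -0.0]
contact_force: [-0.4, 0.1, -3.0]
gripper_width: 35.2
```

Request:
move_arm([
  {"gripper": -1,"xyz": [0,0,0.3],"angular": [0,0,0]},
  {"gripper": -1,"xyz": [0,0,0.55],"angular": [0,0,0]},
  {"gripper": -1,"xyz": [0,0,0.7],"angular": [0,0,0]},
  {"gripper": -1,"xyz": [0,0,0.75],"angular": [0,0,0]},
  {"gripper": -1,"xyz": [0,0,0.75],"angular": [0,0,0]},
])

```text
clock: 13.8
position: [457.3, -349.2, 33.7]
ee_rot: [0.713, -0.701, -0.0, 0.0]
contact_force: [-2.0, 1.9, 6.2]
gripper_width: 35.4
```

Request:
move_arm([
  {"gripper": 0,"xyz": [0,0,0],"angular": [0,0,0]},
  {"gripper": 0.2,"xyz": [0,0,0],"angular": [0,0,0]},
  {"gripper": 1,"xyz": [0,0,0],"angular": [0,0,0]},
  {"gripper": 1,"xyz": [0,0,0],"angular": [0,0,0]},
  {"gripper": 1,"xyz": [0,0,0],"angular": [0,0,0]},
  {"gripper": 1,"xyz": [0,0,0],"angular": [0,0,0]},
])

```text
clock: 14.55
position: [457.4, -349.2, 32.8]
ee_rot: [0.713, -0.701, -0.0, -0.0]
contact_force: [-0.4, -0.0, -0.4]
gripper_width: 85.7
```

Request:
move_arm([
  {"gripper": 1,"xyz": [0,0,-1],"angular": [0,0,0]},
  {"gripper": 1,"xyz": [0,0,-3],"angular": [0,0,0]},
  {"gripper": 1,"xyz": [0,0,-7],"angular": [0,0,0]},
  {"gripper": 1,"xyz": [0,0,-12],"angular": [0,0,0]},
  {"gripper": 1,"xyz": [0,0,-16],"angular": [0,0,0]},
  {"gripper": 1,"xyz": [0,0,-16],"angular": [0,0,0]},
])

```text
clock: 15.3
position: [459.4, -350.3, 197.9]
ee_rot: [0.713, -0.701, 0.005, -0.001]
contact_force: [0.4, 0.7, -0.5]
gripper_width: 85.4
```

```bash
python3 - <<'E'
from h import *
s,ds=snap('side','side7'); t,dt=snap('top','top7'); st=arm.read_state();print(st['position'],st['contact_force'],st['gripper_width'])
a=cv2.resize(s[100:390,180:480],(600,580),interpolation=cv2.INTER_CUBIC)
cv2.imwrite('pics/c7.png',a)
hsv=cv2.cvtColor(s,cv2.COLOR_BGR2HSV)[240:390,330:450];m=cv2.inRange(hsv,(5,170,90),(16,255,255))
k,_,q,c=cv2.connectedComponentsWithStats(m)
for i in range(1,k):
    p=c[i]+[330,240]
    if q[i,4]>8: print(p.round(1),q[i,4],onz('side',*p,80).round(1),dep('side',*p,ds).round(0))
E
```

```text
[ 457.2322872  -349.02794432  193.4996321 ] [ 0.796126   -0.9149868   0.28982042] 85.46813176741163
[381.2 287.4] 69 [ 439.5 -278.8   80. ] [ 448. -265.   53.]
[416.9 293.7] 9 [ 514.7 -320.1   80. ] [ 547. -283.    3.]
[426.8 301.3] 9 [ 527.9 -345.5   80. ] [ 560. -312.    5.]
[399.8 310.7] 66 [ 456.8 -348.9   80. ] [ 456. -350.   83.]
[429.1 309.9] 10 [ 522.8 -367.1   80. ] [ 555. -336.    5.]
[355.1 314.7] 9 [ 354.1 -327.4   80. ] [ 372. -290.    0.]
[361.9 344.2] 51 [ 344.2 -397.6   80. ] [ 361. -367.    2.]
[440.7 343.6] 11 [ 509.4 -447.4   80. ] [ 540. -423.    5.]
```

View pics/c7.png

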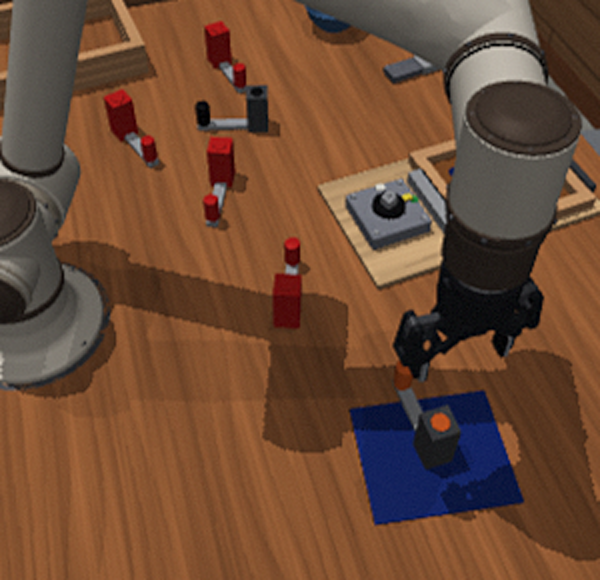

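The crank stands upright near the mat's centre (crop 438,435), the gripper is clear of it, the pointer is at green (crop 408,197) and the black crank is still in place at (258,105). Handing in.

```bash
python3 -c "
from bench import arm
print(arm.job_done())"
```

```text
the job is handed in; nothing more can be done
None
```

I handed the job in at about 15.5 s of the 58 s allowed. The crank was fitted, the clamp closed, and the crank set down on the mat; no verdict was reported.

- **Fit:** I picked up the orange-knobbed crank by its hub. It seated on the shaft at the expected height, with a light upward contact force.
- **Clamp:** I turned the crank clockwise until the wrist torque rose to about 1.1 N m with the pointer no longer moving. After lifting the crank off, the pointer was still at the green mark.
- **Placing:** The last picture shows the crank standing upright on the mat, with its dot at about (457, -349, 80). I measured the mat centre as (457, -350). The gripper is open, about 160 mm higher and touching nothing.
- **Black crank:** It looks unmoved in that picture. I did not measure its final position.
- **Measurement disagreements:**
  - The two views of the shaft differed by about 5 mm in y. The side view was skewed by the collar's wall, so I leaned on the top view, and the taper took up the rest, with only about 5 N of side force.
  - The mat centre's height came out as -4 mm from the two views, against +6 mm from depth. I set the crank down by contact force instead.

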